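Shim the gel-casting clamp snug and hold the wedge

ROBOT

A 6-joint arm with a two-finger parallel gripper is mounted at the origin on the work surface. World frame = base frame: x ahead of the robot, y to its left, z up, the work surface at z = 0. Lengths are in m, angles in rad, forces in N, time in s.
With the tool pointing down it reaches from about 0.325 to 0.9 m from the base axis. Payload 3.5 kg.
Tool frame: the origin (TCP) lies where the fingers leave the gripper's body, on its centre line; the fingertips stand 73 mm ahead of it and the grasp point (between the pads) lies 54 mm ahead of it; z points along the fingers, y is the line along which they close (so a half turn about z gives the same grasp; the last joint's range is limited). The gripper opens to 85 mm and grips with 20 to 120 N. Pads are 22 mm wide; open, the fingers measure 114 mm over their backs; the gripper's body (76 mm by 85 mm) begins 54 mm behind the grasp point. The pads swing forward as they close: fully open they stand 13 mm farther back than shut.
Start: joints at [-1.25, 0.276, -0.026, 1.268, 0, 1.467], TCP at [0.257, -0.57, 0.304] pointing down, gripper open.
Joint ranges: [-3.12, 3.12], [-0.85, 1.88], [-1.08, 1.24], [-1.95, 2.15], [-1.57, 1.53], [-3.14, 3.14]. Speed limits (rad/s): [2.57, 2.57, 3.14, 3.14, 3.14, 3.14].

INTERFACE

Orientations are given as a rotation vector (axis times angle).
In Python, from plant import r gives the robot as it stands.
- The arm moves only by the tool step_arm, never from a script. Its argument "motion" is a list of rows, each an object with "delta_rot": the turn, a rotation vector about the tool's x, y, z in units of 6 degrees (1.0 is 6 degrees), a list of three; "dp": the shift along the tool's x, y, z in units of 30 mm (1.0 is 30 mm), a list of three; "jaw": the opening in per cent of the stroke, from 0 (shut) to 100 (fully open). In form: [{"delta_rot": [ax, ay, az], "dp": [dx, dy, dz], "jaw": jaw}, ...]. A call has 1 to 10 rows; each row is the pose to reach, as a shift and turn from the pose commanded when the call began, along the tool's axes at that moment; what a row does not reach only later rows make up. A row lasts 1/12 s, in which the tool goes at most 41.7 mm and 7.16 degrees, less where a joint would pass 70% of its speed; a pose out of reach is approached as far as the arm can. A call with a gripper value outside its range is refused whole. The fingers move at their own pace and stop on an object; "force" is the grip in N (left out, the last holds). Time passes only in rows, so rows that repeat a pose let the fingers close. It gives the time, the measured TCP pose, the force, the opening and the grip force at its end, in the units of the state.
- r.observe(): the state, without advancing time (a new reading comes with each control period).
- r.camera(name): name is "scene" or "top" or "wrist"; returns a dict with "img" (420x560x3 uint8, blue, green, red), "fov_y" (degrees; the focal length in pixels is half the picture's height over the tangent of half this angle, whatever the lens; pixels are square), "cx", "cy" (the principal point, pixels), "rvec" (rotation vector, rad) and "tvec" (3), from world to camera coordinates, as OpenCV has them; the wrist camera has in their place "tool_from_camera" (4x4, takes a point from camera to tool coordinates, whose origin is the TCP and whose axes are the flange's). Camera axes: x right, y down, z forward; pixel columns grow to the right and rows downward; lengths in m; the calibration is good to about 2 mm. A picture is of the moment at which its call begins: read the wrist's pose just before it. There is no depth.
- r.job_done(): hands the job in; it is judged then, once.
Trained networks look in the newest picture that a camera, given by its name, has taken for a name from the list of things; names that differ only in an ending like _2 or _b are one class to them, and where a whole thing is asked for, a point or a joint stands for the part that bears it (a point fixed in the world has none). Each returns a list of dicts, best first, with "confidence" (0 to 1); they miss things now and then, are a little off and sometimes report something else, mostly with a low value. They report only what shows in the picture. A call takes as long as a camera call. They do not tell look-alikes from the thing itself.
- r.outline_of(camera, name): "region" (420x560 bool, what is visible of it) and "bbox" ([left, top, width, height] in pixels, round what is visible of it).
The state is a dict: "clock": time; "q": joint angles; "qvel": joint speeds; "effort": joint torques, N m; "position": TCP position; "ee_rot": TCP orientation; "ft_force": force on the tool from outside, world axes, zero at the start; "wrist_torque": the same for the moment, N m; "gripper_width": finger opening in m; "grasp_force": force on a finger pad.
Only numpy, scipy, OpenCV 4.12 (cv2) and the standard library are available. Lean on these libraries where they do the work, as an engineer would, in place of code of your own. Each camera call takes 0.05 s, during which the arm holds its last target. There are 200 camera calls.

TASK

Take up the slack in the casting clamp: stand blue spacer blocks upright in the gap, against the glass cassettes, until there is only room left for the red wedge. Then push the wedge down between the last block and the sprung roller, its upright face towards the blocks, until you feel it bind and the white pointer on the clamp stands in the green band (not past it), and finish while still gripping the wedge there and holding it pressed in. Leave the grey carriage where it is set and do not knock the other things on the bench about.

Things in the scene. Friction and masses are not known exactly. Their poses are not given: they have to be found in the camera images.
- clamp: casting clamp, fixed to the bench: white base plate 110 (x) x 300 (y) x 12 mm, origin at the centre of its underside. On it, from -y to +y: grey end wall, three glass cassettes, the open gap, sprung pad with roller, grey carriage (46 mm wide, top 80 mm above the bench). The gap is open above and at both sides (+-x), its floor 12 mm above the bench; spacers and wedge belong at x = 0.
- cassettes: the three glass cassettes, part of the clamp, 50 mm wide, tops 98 mm above the bench; same origin and axes as the clamp. Spacers stand against their flat last face, the plane y = -100 mm.
- carriage (a joint): place of the carriage along clamp +y, m (0 to 0.034). Already set and clamped (about 60 N shifts it); leave it. The gap from the cassettes' face to the front of the roller, pad fully out, is 40 mm + this value: up to about 55 mm takes one spacer and the wedge, above that two spacers and the wedge.
- pad (a joint): how far the sprung pad has been pushed back towards the carriage along clamp +y, in m: 0 fully out, 0.014 at its stop. The spring takes 1.5 N to start it and 0.5 N for each further mm. The white pointer is in the green band between 0.003 and 0.010, red after that.
- pad_roller (a point): front of the pad's aluminium roller, the point that touches the wedge: 36 mm long along clamp x, 5 mm radius, its axis 87 mm above the bench. It moves with the carriage and the pad.
- carriage_mark (a point): middle of the green band on top of the carriage.
- spacer1: blue plastic spacer block standing on end: 50 mm along its x, 22 mm thick along its y, 90 mm tall, about 0.1 kg. Origin at the centre of its underside. All three spacers are alike.
- spacer2: blue plastic spacer block standing on end: 50 mm along its x, 22 mm thick along its y, 90 mm tall, about 0.1 kg. Origin at the centre of its underside. All three spacers are alike.
- spacer3: blue plastic spacer block standing on end: 50 mm along its x, 22 mm thick along its y, 90 mm tall, about 0.1 kg. Origin at the centre of its underside. All three spacers are alike.
- wedge: red wedge, tip down, 0.15 kg, 50 mm wide (x). Flat upright face: plane y = 0; the other face slopes: thickness along +y 6 mm at the tip plus 0.45 mm per mm of height, 42 mm from 80 to 88 mm height. White grip on top: 44 (x) x 24 (y) mm, centred at y = +21 mm, 88 to 130 mm above the tip. Origin: tip, on the flat face, mid-width. Starts in the stand; in the clamp its +y points along clamp +y.
- wedge_tip (a point): the wedge's tip, same point as its origin. Between spacers and roller the wedge pushes the pad back 0.45 mm for each mm it goes down.
- stand: yellow stand fixed to the bench, 75 x 85 mm, 46 mm tall, that holds the wedge upright by its tip in a pocket with its floor 10 mm above the bench; lift the wedge straight up out of it. Origin: where the wedge's origin stands, at bench height; same axes as the wedge.
- cup: white plastic cup, 60 mm across, 55 mm tall. Bystander, to be left alone; origin at the centre of its underside.
- jar: black jar with a yellow cap, 52 mm across, 85 mm tall. Bystander, to be left alone; origin at the centre of its underside.
- beaker: small clear glass beaker, 56 mm across, 60 mm tall. Bystander, to be left alone; origin at the centre of its underside.
- flask: amber bottle with a blue cap, 68 mm across, 150 mm tall. Bystander, to be left alone; origin at the centre of its underside.
- marker: blue marker pen with a black cap, lying flat, 125 x 12 x 12 mm. Bystander, to be left alone; origin at the centre of its underside.
Not all that is in view belongs to the job. What is meant by the wedge is not pink, purple or turquoise, and is the smaller of those in its own colour.

How it is judged:
On the way, in this order (a step that is already met when the one before it is completed fails the run):
1. a spacer stands upright in the gap, let go of (((x of spacer1 in the frame of clamp between -0.02 and 0.02 m and y of spacer1 in the frame of clamp between -0.095 and -0.03 m and z of spacer1 in the frame of clamp between 0.009 and 0.018 m and angle between spacer1's own z axis and vertical below 0.12 rad and contact force between the fingers and spacer1 below 0.1 N) or (x of spacer2 in the frame of clamp between -0.02 and 0.02 m and y of spacer2 in the frame of clamp between -0.095 and -0.03 m and z of spacer2 in the frame of clamp between 0.009 and 0.018 m and angle between spacer2's own z axis and vertical below 0.12 rad and contact force between the fingers and spacer2 below 0.1 N) or (x of spacer3 in the frame of clamp between -0.02 and 0.02 m and y of spacer3 in the frame of clamp between -0.095 and -0.03 m and z of spacer3 in the frame of clamp between 0.009 and 0.018 m and angle between spacer3's own z axis and vertical below 0.12 rad and contact force between the fingers and spacer3 below 0.1 N))), for 0.1 s.
2. the wedge's tip is in the space between the spacers and the roller (x of wedge_tip in the frame of clamp between -0.018 and 0.018 m and y of wedge_tip in the frame of clamp between -0.09 and -0.025 m and angle between wedge's own z axis and vertical below 0.15 rad and angle between the y axis of wedge and the y axis of clamp, either way round below 0.2 rad and z of wedge_tip in the frame of clamp below 0.083 m), for 0.1 s.
At the end, for the whole second after the job is handed in: Wedge gripped (over 2 N), still, slope to the roller, upright within 0.15 rad, within 18 mm and 0.2 rad of the clamp's line, tip below the roller and off the base; pad back 3 to 10 mm; wedge on clamp, wedge on spacer, spacer on cassettes each over 1 N, those spacers upright on the base (all of step 2 and y of pad_roller in the frame of wedge above 0.004 m and z of wedge_tip in the frame of clamp above 0.0135 m and value of joint pad between 0.003 and 0.01 m and contact force between wedge and clamp above 1 N and contact force between the fingers and wedge above 2 N and linear speed of wedge below 0.02 m/s and ((contact force between wedge and spacer1 above 1 N and x of spacer1 in the frame of clamp between -0.02 and 0.02 m and y of spacer1 in the frame of clamp between -0.095 and -0.03 m and z of spacer1 in the frame of clamp between 0.009 and 0.018 m and angle between spacer1's own z axis and vertical below 0.12 rad) or (contact force between wedge and spacer2 above 1 N and x of spacer2 in the frame of clamp between -0.02 and 0.02 m and y of spacer2 in the frame of clamp between -0.095 and -0.03 m and z of spacer2 in the frame of clamp between 0.009 and 0.018 m and angle between spacer2's own z axis and vertical below 0.12 rad) or (contact force between wedge and spacer3 above 1 N and x of spacer3 in the frame of clamp between -0.02 and 0.02 m and y of spacer3 in the frame of clamp between -0.095 and -0.03 m and z of spacer3 in the frame of clamp between 0.009 and 0.018 m and angle between spacer3's own z axis and vertical below 0.12 rad)) and ((contact force between cassettes and spacer1 above 1 N and x of spacer1 in the frame of clamp between -0.02 and 0.02 m and y of spacer1 in the frame of clamp between -0.095 and -0.03 m and z of spacer1 in the frame of clamp between 0.009 and 0.018 m and angle between spacer1's own z axis and vertical below 0.12 rad) or (contact force between cassettes and spacer2 above 1 N and x of spacer2 in the frame of clamp between -0.02 and 0.02 m and y of spacer2 in the frame of clamp between -0.095 and -0.03 m and z of spacer2 in the frame of clamp between 0.009 and 0.018 m and angle between spacer2's own z axis and vertical below 0.12 rad) or (contact force between cassettes and spacer3 above 1 N and x of spacer3 in the frame of clamp between -0.02 and 0.02 m and y of spacer3 in the frame of clamp between -0.095 and -0.03 m and z of spacer3 in the frame of clamp between 0.009 and 0.018 m and angle between spacer3's own z axis and vertical below 0.12 rad))); the arm keeps its last pose, push and grip.
It fails at once if the carriage is shifted by more than 5 mm (distance of carriage_mark from where it was at the start of the episode above 0.005 m).
It fails at once if the sprung pad is driven into its stop (pushed back more than 13 mm) (value of joint pad above 0.013 m).
It fails at once if a bystander is moved by more than 40 mm (distance of any of cup, jar, beaker, flask, marker from where it was at the start of the episode above 0.04 m).
It also fails if it takes over 67 s, if anything falls off the work surface, if the arm or the gripper's body presses on something with over 40 N, if the wrist force passes 120 N, or if a joint passes its speed limit or range.

## Working session

There is one attempt and no reset: what is moved stays moved. The work goes in short steps, Python scripts to look and compute and a tool call to move; the robot and the scene stay as the last step left them, time stands still between calls to the robot, and variables do not carry over. Pictures are saved under pics/ and viewed, at most 10 in all, crops included, and the job is handed in when it is done.

Besides the shell and the picture viewer there is one more tool, called after "Call:" as a command line: name --argument value ..., lists and objects as JSON in quotes. step_arm: Moves the arm, as the interface text tells. Its arguments: {"type":"object","properties":{"motion":{"type":"array"},"force":{"type":"number"}},"required":["motion"]}

```bash
mkdir -p pics; ls
python3 - <<'E'
from plant import r
import cv2,numpy as np
for c in ("scene","top"):
    d=r.camera(c); cv2.imwrite(f"pics/{c}0.png",d["img"]); print(c,d["fov_y"],d["cx"],d["cy"],d["rvec"],d["tvec"])
    for n in ("clamp","cassettes","carriage","pad","spacer1","wedge","stand","cup","jar","beaker","flask","marker"):
        print(n,[(o["bbox"],round(o["confidence"],2)) for o in r.outline_of(c,n)])
print(r.observe())
E
```

```text
pics
scene 54.22559426228026 288.1161094038884 203.63981302766499 [ 1.23142033  2.21051405 -0.99405283] [ 0.32260308 -0.20352548  1.48571317]
clamp [([251.3, 180.3, 109.4, 97.5], 0.83)]
cassettes [([263.7, 187.7, 17.0, 33.2], 0.71)]
carriage []
pad [([286.6, 197.9, 10.2, 31.9], 0.56)]
spacer1 [([422.0, 250.8, 25.9, 35.6], 0.86), ([449.5, 255.2, 31.3, 39.2], 0.76), ([398.5, 233.8, 21.1, 35.7], 0.57)]
wedge [([287.3, 176.7, 45.7, 20.0], 0.96), ([358.0, 189.9, 61.6, 30.2], 0.8), ([453.3, 256.2, 26.0, 37.0], 0.73), ([246.1, 135.2, 20.3, 43.0], 0.69), ([160.5, 154.8, 28.9, 22.4], 0.65)]
stand [([204.8, 164.8, 32.9, 30.2], 0.63)]
cup [([367.9, 283.6, 28.7, 35.4], 0.97)]
jar [([409.1, 306.2, 33.9, 41.5], 0.83), ([252.9, 181.3, 103.8, 94.2], 0.51)]
beaker [([199.3, 227.9, 24.4, 29.7], 0.73), ([264.3, 186.1, 17.1, 35.6], 0.2)]
flask [([152.4, 190.5, 32.6, 56.0], 0.97), ([286.1, 195.8, 14.0, 30.5], 0.4)]
marker [([292.2, 276.3, 47.2, 28.1], 0.7)]
top 54.350400074033736 280.4189274893266 206.34446686161186 [ 2.11956369 -2.16378846  0.11376288] [-0.03850715  0.53005288  1.08994194]
clamp [([206.
[... 870 characters left out ...]
lock': 1.3, 'q': array([-1.25038104e+00,  2.76382274e-01, -2.64139417e-02,  1.26802073e+00,
       -2.74419921e-05,  1.46739717e+00]), 'qvel': array([ 1.66748817e-03, -3.36598805e-04, -9.97449213e-05, -1.49048210e-04,
       -2.61907754e-04, -8.24650764e-04]), 'effort': array([ 1.67213992e-03, -4.45496106e+01,  2.95556599e+01,  1.22831367e-03,
       -6.66919064e-06,  1.91820789e-06]), 'position': array([ 0.25700573, -0.56969434,  0.30391773]), 'ee_rot': array([-3.07130299e+00, -6.60751281e-01,  4.63592967e-05]), 'ft_force': array([ 0.88843427, -0.31340874, -0.44839279]), 'wrist_torque': array([ 0.03506588, -0.01445541,  0.04207541]), 'grasp_force': 0.0, 'gripper_width': 0.08513960561361018}
```

View both.

View pics/scene0.png

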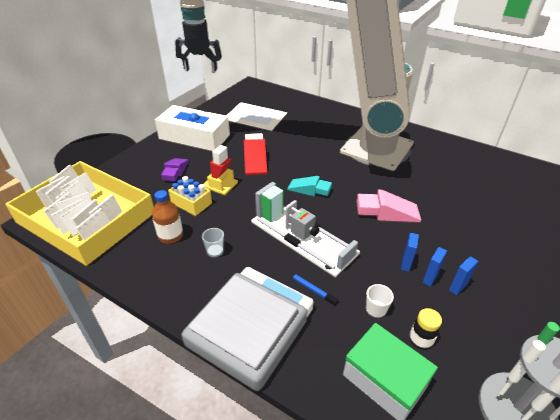

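View pics/top0.png

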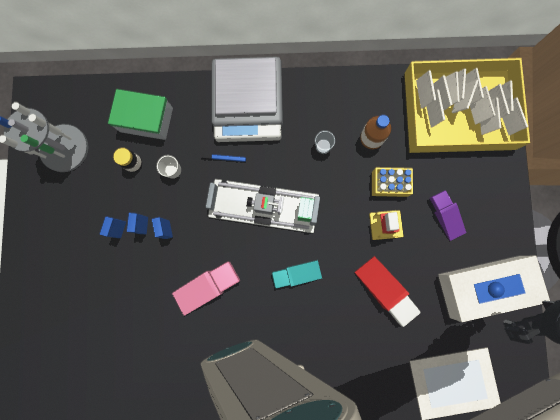

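```bash
cat > h.py <<'E'
import numpy as np,cv2
from scipy.spatial.transform import Rotation as R
def cam(d):
    f=d["img"].shape[0]/2/np.tan(np.radians(d["fov_y"]/2))
    return np.array([[f,0,d["cx"]],[0,f,d["cy"]],[0,0,1]])
def ext(d,s=None):
    if "rvec" in d: return cv2.Rodrigues(np.array(d["rvec"],float))[0],np.array(d["tvec"],float)
    T=np.eye(4);T[:3,:3]=R.from_rotvec(s["ee_rot"]).as_matrix();T[:3,3]=s["position"]
    M=np.linalg.inv(T@np.array(d["tool_from_camera"]));return M[:3,:3],M[:3,3]
def proj(K,E,P): 
    c=np.atleast_2d(P)@E[0].T+E[1]; c=c@K.T; return c[:,:2]/c[:,2:]
def onz(K,E,uv,z):
    uv=np.atleast_2d(uv).astype(float); ray=np.c_[uv,np.ones(len(uv))]@np.linalg.inv(K).T@E[0]
    o=-E[0].T@E[1]; return o+ray*((z-o[2])/ray[:,2])[:,None]
E
python3 - <<'E'
from h import *
from plant import r
d=r.camera("top");im=d["img"];K=cam(d);E=ext(d)
def crop(x0,y0,x1,y1,k): return cv2.resize(im[y0:y1,x0:x1],None,fx=k,fy=k,interpolation=cv2.INTER_CUBIC)
o=np.zeros((600,800,3),np.uint8)
a=crop(200,175,325,240,6);o[:390,:750]=a
a=crop(95,208,180,248,5);o[395:595,:425]=a
a=crop(365,205,410,245,5);o[395:595,450:675]=a
cv2.imwrite("pics/crop1.png",o)
for n,uv,z in [("clampL",(208,198),.0),("clampR",(320,212),.0),("spacers",(113,228),.09),("",(137,224),.09),("",(162,228),.09),("wedge",(392,219),.14),("flask",(383,121),.15),("beaker",(325,142),.06),("cup",(169,167),.05),("purple",(450,215),.03)]: print(n,onz(K,E,uv,z).round(3))
print(np.linalg.norm(E[1]),(-E[0].T@E[1]))
E
```

```text
clampL [[0.562 0.158 0.   ]]
clampR [[ 0.515 -0.16   0.   ]]
spacers [[0.474 0.389 0.09 ]]
 [[0.484 0.326 0.09 ]]
 [[0.472 0.26  0.09 ]]
wedge [[ 0.478 -0.326  0.14 ]]
flask [[ 0.725 -0.314  0.15 ]]
beaker [[ 0.7   -0.175  0.06 ]]
cup [[0.644 0.256 0.05 ]]
purple [[ 0.496 -0.51   0.03 ]]
1.2126055787569985 [ 0.38181157 -0.07608205  1.14840922]
```

View pics/crop1.png

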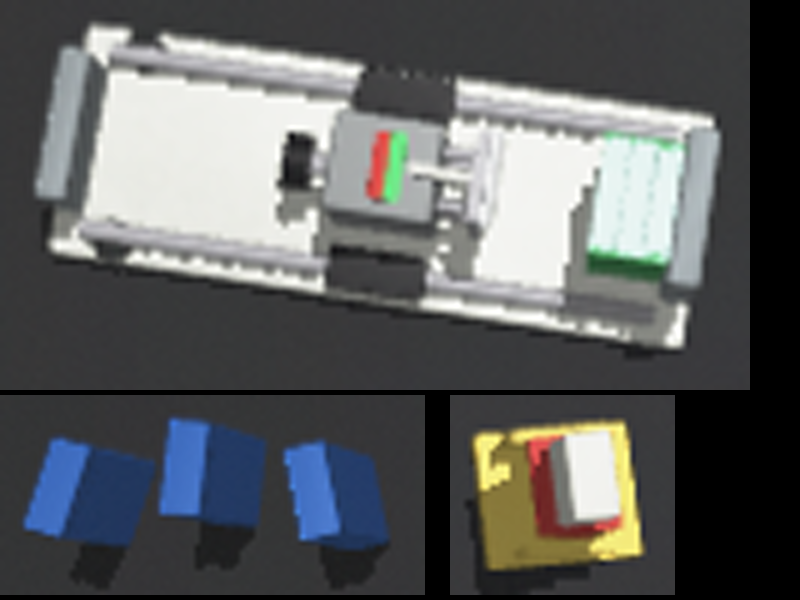

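```bash
cat >> h.py <<'E'
from scipy.optimize import least_squares
def fitpose(K,E,loc,uv,x0):
    "planar pose x,y,yaw with local 3d pts loc (z is world height)"
    loc=np.array(loc,float);uv=np.array(uv,float)
    def W(p): c,s=np.cos(p[2]),np.sin(p[2]);return np.c_[p[0]+c*loc[:,0]-s*loc[:,1],p[1]+s*loc[:,0]+c*loc[:,1],loc[:,2]]
    o=least_squares(lambda p:(proj(K,E,W(p))-uv).ravel(),x0,x_scale=[.01,.01,.05])
    return o.x,np.sqrt(np.mean(o.fun**2))
def rect(w,h,z,cy=0): return [[w/2,cy+h/2,z],[w/2,cy-h/2,z],[-w/2,cy-h/2,z],[-w/2,cy+h/2,z]]  # image TL,TR,BR,BL when +x up,+y left
E
python3 - <<'E'
from h import *
from plant import r
d=r.camera("top");K=cam(d);E=ext(d)
A=lambda p,k,x,y:np.array(p)/k+[x,y]
print("clamp",fitpose(K,E,rect(.11,.3,.012),A([(90,25),(718,115),(685,348),(50,250)],6,200,175),[.54,0,0]))
pts=[[(50,437),(93,445),(68,540),(25,527)],[(172,418),(210,422),(200,520),(160,515)],[(285,448),(325,440),(342,538),(303,542)]]
for p,y in zip(pts,(.39,.33,.26)): print("sp",fitpose(K,E,rect(.05,.022,.09),A(p,5,95,129),[.47,y,0]))
w=A([(567,438),(612,432),(620,522),(573,527)],5,275,126)
s=A([(475,435),(625,420),(643,553),(490,570)],5,275,126)
print("grip centre",fitpose(K,E,rect(.044,.024,.14),w,[.47,-.33,0]))
for a,b in((.075,.085),(.085,.075)): print("stand centre",fitpose(K,E,rect(a,b,.046),s,[.47,-.33,0]))
x=A([(603,140),(590,262),(497,125),(483,225)],6,200,175)
print(onz(K,E,x[:2],.098),onz(K,E,x[2:],.087))
s=r.observe();dd=r.camera("wrist");print(dd["tool_from_camera"],dd["fov_y"],s["clock"])
E
```

```text
clamp (array([ 0.53526846, -0.00284751, -0.17110352]), np.float64(0.16394375618361823))
sp (array([ 0.47885307,  0.40573839, -0.23587145]), np.float64(0.29895059069205954))
sp (array([ 0.48717221,  0.33900362, -0.09392235]), np.float64(0.2834512811255162))
sp (array([0.47352466, 0.27096256, 0.18844434]), np.float64(0.349016828994839))
grip centre (array([ 0.47032842, -0.32934235,  0.03954958]), np.float64(0.30655131034709093))
stand centre (array([ 0.47115273, -0.33395694,  0.07812348]), np.float64(0.5894484841420073))
stand centre (array([ 0.47123048, -0.33395929,  0.07272935]), np.float64(1.8738797236952305))
[[ 0.54050562 -0.10346582  0.098     ]
 [ 0.48764682 -0.09654543  0.098     ]] [[ 0.54986823 -0.05757371  0.087     ]
 [ 0.50594339 -0.05060956  0.087     ]]
[[-2.91606634e-05 -9.62331967e-01 -2.71877150e-01  6.96170490e-02]
 [ 9.99999660e-01  1.95967403e-04 -8.00899780e-04 -5.48934843e-04]
 [ 8.24010520e-04 -2.71877081e-01  9.62331634e-01 -6.98417932e-02]
 [ 0.00000000e+00  0.00000000e+00  0.00000000e+00  1.00000000e+00]] 60.8433314164121 1.4
```

Run:
```python
import cv2,numpy as np
im=cv2.imread("pics/scene0.png");o=np.zeros((600,800,3),np.uint8)
c=lambda x0,y0,x1,y1,k:cv2.resize(im[y0:y1,x0:x1],None,fx=k,fy=k,interpolation=cv2.INTER_CUBIC)
o[:600,:400]=c(202,142,242,202,10);o[:600,400:800]=c(250,180,330,300,5)
cv2.imwrite("pics/crop2.png",o)
```

```text
(no output)
```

View pics/crop2.png

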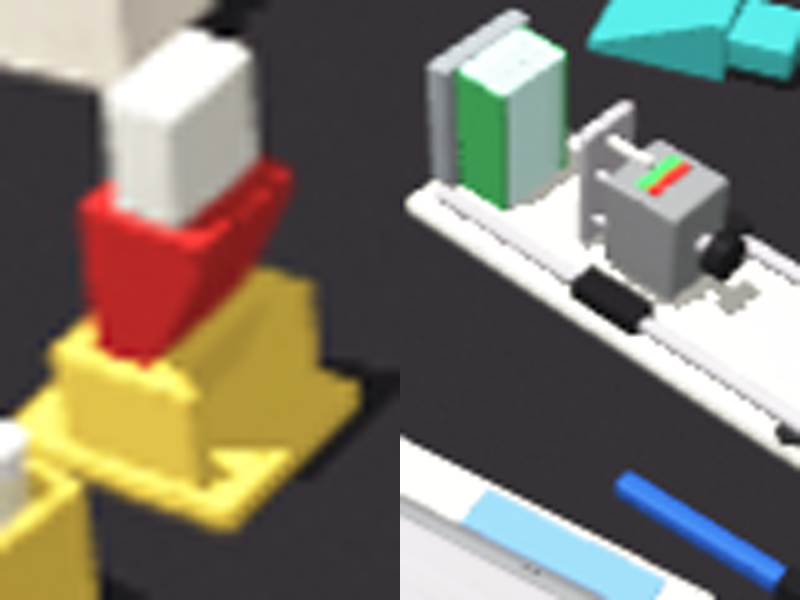

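The scene crop shows the small red wedge at px (220,165), upright in the yellow stand. Its vertical face is to the left (world -y) and its slope faces +y, so it already points the way the clamp does. The things that could be taken for it are the large red one (255,153), purple (175,168), turquoise (310,186) and pink (390,207). I choose the small one in the stand.

Call:
step_arm --motion '[{"delta_rot": [0, 0, -9.31], "dp": [13.43, -9.27, 1.13], "jaw": 100}, {"delta_rot": [0, 0, -9.31], "dp": [13.43, -9.27, 1.13], "jaw": 100}, {"delta_rot": [0, 0, -9.31], "dp": [13.43, -9.27, 1.13], "jaw": 100}, {"delta_rot": [0, 0, -9.31], "dp": [13.43, -9.27, 1.13], "jaw": 100}, {"delta_rot": [0, 0, -9.31], "dp": [13.43, -9.27, 1.13], "jaw": 100}, {"delta_rot": [0, 0, -9.31], "dp": [13.43, -9.27, 1.13], "jaw": 100}, {"delta_rot": [0, 0, -9.31], "dp": [13.43, -9.27, 1.13], "jaw": 100}, {"delta_rot": [0, 0, -9.31], "dp": [13.43, -9.27, 1.13], "jaw": 100}, {"delta_rot": [0, 0, -9.31], "dp": [13.43, -9.27, 1.13], "jaw": 100}, {"delta_rot": [0, 0, -9.31], "dp": [13.43, -9.27, 1.13], "jaw": 100}]'

```text
clock: 2.28
position: [0.4724, -0.212, 0.2754]
ee_rot: [2.404, 2.022, 0.0]
ft_force: [1.6, -1.3, -0.2]
gripper_width: 0.0853
grasp_force: 0.0
```

Call:
step_arm --motion '[{"delta_rot": [0, 0, 0], "dp": [2.2, 0.9, 0.15], "jaw": 100}, {"delta_rot": [0, 0, 0], "dp": [2.2, 0.9, 0.15], "jaw": 100}, {"delta_rot": [0, 0, 0], "dp": [2.2, 0.9, 0.15], "jaw": 100}, {"delta_rot": [0, 0, 0], "dp": [2.2, 0.9, 0.15], "jaw": 100}]'

```text
clock: 2.62
position: [0.5102, -0.1519, 0.2705]
ee_rot: [-2.401, -2.026, 0.001]
ft_force: [0.1, -0.4, 0.3]
gripper_width: 0.085
grasp_force: 0.0
```

```bash
cat >> h.py <<'E'
def go(s,x,y,z,yaw):
    Rw=R.from_rotvec(s["ee_rot"]).as_matrix()
    Rt=np.array([[np.cos(yaw),np.sin(yaw),0],[np.sin(yaw),-np.cos(yaw),0],[0,0,-1.]])
    dp=Rw.T@(np.array([x,y,z])-s["position"])/.03
    dr=R.from_matrix(Rw.T@Rt).as_rotvec()/np.radians(6)
    print("dp",dp.round(2).tolist(),"rot",dr.round(2).tolist(),"dist",round(np.linalg.norm(dp)*30))
C0=np.array([.5353,-.0028]);CY=-.171
E
python3 - <<'E'
from h import *
from plant import r
import pickle
s=r.observe();d=r.camera("wrist");cv2.imwrite("pics/w1.png",d["img"]);pickle.dump((s,d),open("w1.pkl","wb"));print(s["position"],s["ee_rot"],s["clock"])
go(s,.4735,.271,.25,np.pi/2+.188)
E
```

```text
[ 0.51020142 -0.15190339  0.2705498 ] [-2.40057801e+00 -2.02646793e+00  5.69630720e-04] 2.6167
dp [13.69, -3.57, 0.68] rot [-0.0, 0.0, -3.41] dist 425
```

View pics/w1.png

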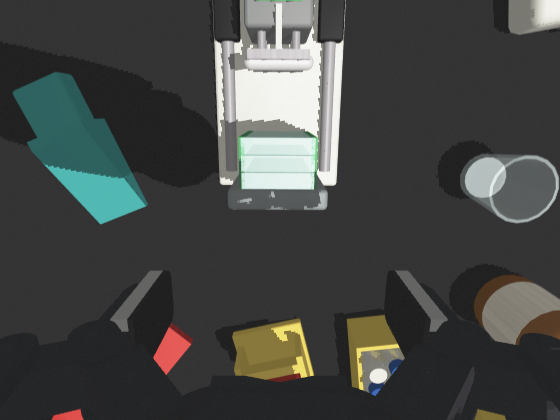

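Run:
```python
from h import *
import pickle
s,d=pickle.load(open("w1.pkl","rb"));K=cam(d);E=ext(d,s)
c,n=np.cos(CY),np.sin(CY);Rc=np.array([[c,-n],[n,c]])
def W(x,y,z): return np.r_[C0+Rc@[x,y],z]
for nm,p in [("cass top edge",(-.025,-.1,.098)),("",(.025,-.1,.098)),("cass bottom",(-.025,-.1,.014)),("",(.025,-.1,.014)),("back top",(-.025,-.133,.098)),("base",(-.055,-.15,.012)),("",(.055,-.15,.012))]: print(nm,p,proj(K,E,W(*p)).round(1))
def inv(uv,z): 
    w=onz(K,E,uv,z)[0]; return (Rc.T@(w[:2]-C0)*1000).round(1)
for z in (.087,.082,.092): print("roller",z,inv((246,69),z),inv((312,69),z))
for uv in((219,184),(337,184),(221,60),(342,60)): print("base",inv(uv,.012))
for uv in((245,25),(313,25)): print("carr",inv(uv,.08))
im=d["img"][100:205,270:290].astype(int).mean((1,2)).round().astype(int);print(list(zip(range(100,205),im)))
im=d["img"][30:100,268:272].astype(int).mean((1,2)).round().astype(int);print(list(zip(range(30,100),im)))
```

```text
cass top edge (-0.025, -0.1, 0.098) [[240.  141.4]]
 (0.025, -0.1, 0.098) [[315.1 141.6]]
cass bottom (-0.025, -0.1, 0.014) [[249.8 134. ]]
 (0.025, -0.1, 0.014) [[305.8 134.2]]
back top (-0.025, -0.133, 0.098) [[241.3 189.9]]
base (-0.055, -0.15, 0.012) [[218.9 188.5]]
 (0.055, -0.15, 0.012) [[336.5 188.7]]
roller 0.087 [-21.  -53.8] [ 22.7 -53.7]
roller 0.082 [-21.4 -53.3] [ 23.1 -53.2]
roller 0.092 [-20.5 -54.4] [ 22.2 -54.3]
base [ -54.8 -145.8]
base [  55.3 -145.5]
base [-48.5 -38.6]
base [ 54.5 -38.3]
carr [-21.6 -26. ]
carr [ 23.2 -25.9]
[(100, np.int64(242)), (101, np.int64(242)), (102, np.int64(242)), (103, np.int64(242)), (104, np.int64(242)), (105, np.int64(242)), (106, np.int64(242)), (107, np.int64(242)), (108, np.int64(242)), (109, np.int64(241)), (110, np.int64(241)), (111, np.int64(241)), (112, np.int64(241)), (113, np.int64(241)), (114, np.int64(241)), (115, np.int64(242)), (116, np.int64(241)), (117, np.int64(241)), (118, np.int64(241)), (119, np.int64(225)), (120, np.int64(192)), (121, np.int64(160)), (122, np.int64(154)), (123, np.int64(143)), (124, np.int64(136))
[... 2508 characters left out ...]
(220)), (67, np.int64(212)), (68, np.int64(197)), (69, np.int64(173)), (70, np.int64(128)), (71, np.int64(126)), (72, np.int64(221)), (73, np.int64(243)), (74, np.int64(243)), (75, np.int64(243)), (76, np.int64(243)), (77, np.int64(242)), (78, np.int64(242)), (79, np.int64(242)), (80, np.int64(242)), (81, np.int64(242)), (82, np.int64(242)), (83, np.int64(242)), (84, np.int64(242)), (85, np.int64(242)), (86, np.int64(242)), (87, np.int64(242)), (88, np.int64(242)), (89, np.int64(243)), (90, np.int64(242)), (91, np.int64(242)), (92, np.int64(242)), (93, np.int64(242)), (94, np.int64(242)), (95, np.int64(242)), (96, np.int64(242)), (97, np.int64(242)), (98, np.int64(242)), (99, np.int64(242))]
```

Wrist view: the cassettes' edge is at about row 137 and the roller front at about row 70, so the gap is roughly 43 mm. That takes one spacer plus the wedge. The clamp is about 2.5 mm further along +y than my first fit. Next I go above the nearest spacer.

Call:
step_arm --motion '[{"delta_rot": [0, 0, -3.4], "dp": [13.7, -3.57, 0.68], "jaw": 100}, {"delta_rot": [0, 0, -3.4], "dp": [13.7, -3.57, 0.68], "jaw": 100}, {"delta_rot": [0, 0, -3.4], "dp": [13.7, -3.57, 0.68], "jaw": 100}, {"delta_rot": [0, 0, -3.4], "dp": [13.7, -3.57, 0.68], "jaw": 100}, {"delta_rot": [0, 0, -3.4], "dp": [13.7, -3.57, 0.68], "jaw": 100}, {"delta_rot": [0, 0, -3.4], "dp": [13.7, -3.57, 0.68], "jaw": 100}, {"delta_rot": [0, 0, -3.4], "dp": [13.7, -3.57, 0.68], "jaw": 100}, {"delta_rot": [0, 0, -3.4], "dp": [13.7, -3.57, 0.68], "jaw": 100}, {"delta_rot": [0, 0, -3.4], "dp": [13.7, -3.57, 0.68], "jaw": 100}, {"delta_rot": [0, 0, -3.4], "dp": [13.7, -3.57, 0.68], "jaw": 100}]'

```text
clock: 3.5
position: [0.4753, 0.2618, 0.251]
ee_rot: [2.011, 2.413, 0.001]
ft_force: [-0.1, -0.6, -0.3]
gripper_width: 0.0853
grasp_force: 0.0
```

Call:
step_arm --motion '[{"delta_rot": [0, 0, 0], "dp": [0, 0, 0], "jaw": 100}, {"delta_rot": [0, 0, 0], "dp": [0, 0, 0], "jaw": 100}]'

```text
clock: 3.67
position: [0.4753, 0.2619, 0.2506]
ee_rot: [2.005, 2.418, -0.0]
ft_force: [0.8, 0.1, -0.5]
gripper_width: 0.0854
grasp_force: 0.0
```

Run:
```python
from h import *
from plant import r
import pickle
s=r.observe();d=r.camera("wrist");cv2.imwrite("pics/w2.png",d["img"]);pickle.dump((s,d),open("w2.pkl","wb"));print(s["position"],s["ee_rot"],s["clock"])
K=cam(d);E=ext(d,s)
for o in r.outline_of("wrist","spacer1"): print(o["bbox"],o["confidence"])
im=d["img"];
# expected corners
a=.188;c,n=np.cos(a),np.sin(a)
for z in(.09,0): print(z,[proj(K,E,[.4735+c*x-n*y,.271+n*x+c*y,z])[0].round() .tolist() for x,y,_ in rect(.05,.022,0)])
```

```text
[0.47526024 0.26194601 0.2506308 ] [ 2.00524206e+00  2.41774664e+00 -4.56457743e-04] 3.6667
[286.5, 0.0, 85.4, 43.8] 0.84
[246.6, 169.6, 69.8, 50.5] 0.79
[284.3, 73.9, 81.7, 58.2] 0.76
[499.1, 68.3, 60.9, 71.6] 0.59
0.09 [[316.0, 190.0], [315.0, 222.0], [241.0, 223.0], [240.0, 191.0]]
0 [[306.0, 169.0], [305.0, 193.0], [251.0, 193.0], [250.0, 170.0]]
```

View pics/w2.png

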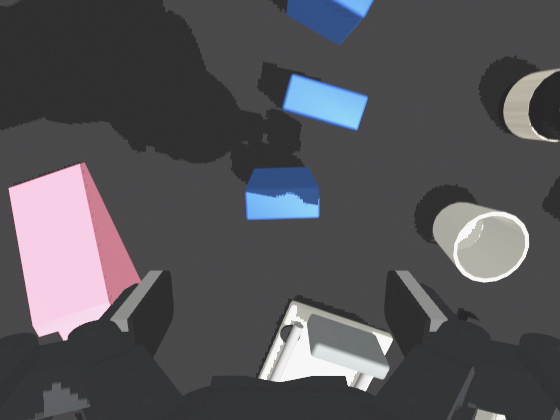

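Run:
```python
from h import *
import pickle
s,d=pickle.load(open("w2.pkl","rb"));K=cam(d);E=ext(d,s)
p,e=fitpose(K,E,rect(.05,.022,.09),[(319,188),(320,216),(247,219),(246,192)],[.47,.27,.18]);print(p,e)
go(s,p[0],p[1],.063+.054,np.pi/2+p[2])
```

```text
[0.47662954 0.27344355 0.23377403] 1.826398399394874
dp [0.37, 0.12, 4.45] rot [0.0, 0.01, -0.46] dist 134
```

Call:
step_arm --motion '[{"delta_rot": [0, 0, -0.4], "dp": [0.37, 0.12, 1.3], "jaw": 100}, {"delta_rot": [0, 0, -0.4], "dp": [0.37, 0.12, 2.6], "jaw": 100}, {"delta_rot": [0, 0, -0.4], "dp": [0.37, 0.12, 3.9], "jaw": 100}, {"delta_rot": [0, 0, -0.4], "dp": [0.37, 0.12, 4.45], "jaw": 100}, {"delta_rot": [0, 0, -0.4], "dp": [0.37, 0.12, 4.45], "jaw": 40}, {"delta_rot": [0, 0, -0.4], "dp": [0.37, 0.12, 4.45], "jaw": 40}, {"delta_rot": [0, 0, -0.4], "dp": [0.37, 0.12, 4.45], "jaw": 40}, {"delta_rot": [0, 0, -0.4], "dp": [0.37, 0.12, 4.45], "jaw": 40}, {"delta_rot": [0, 0, -0.4], "dp": [0.37, 0.12, 4.45], "jaw": 40}, {"delta_rot": [0, 0, -0.4], "dp": [0.37, 0.12, 4.45], "jaw": 40}]' --force 40

```text
clock: 4.6
position: [0.4781, 0.2732, 0.119]
ee_rot: [1.956, 2.456, 0.005]
ft_force: [0.6, -0.4, 3.4]
gripper_width: 0.0495
grasp_force: 43.7
```

Run:
```python
from h import *
from plant import r
s=r.observe();print(s["position"],s["gripper_width"],s["grasp_force"])
C=np.array([.5362,-.0004]);c,n=np.cos(CY),np.sin(CY);Rc=np.array([[c,-n],[n,c]])
for y,z in((-.082,.23),(-.082,s["position"][2]+.016)): 
    p=C+Rc@[0,y];print(p);go(s,p[0],p[1],z,np.pi/2+CY)
```

```text
[0.47813836 0.27323488 0.11904034] 0.04945966578052892 43.744715452194214
[ 0.52224624 -0.08120404]
dp [-11.84, -1.2, -3.71] rot [0.04, -0.01, 3.79] dist 374
[ 0.52224624 -0.08120404]
dp [-11.84, -1.21, -0.54] rot [0.04, -0.01, 3.79] dist 358
```

Call:
step_arm --motion '[{"delta_rot": [0, 0, 0], "dp": [0, 0, -1.3], "jaw": 40}, {"delta_rot": [0, 0, 0], "dp": [0, 0, -2.6], "jaw": 40}, {"delta_rot": [0, 0, 0], "dp": [-0.3, 0, -3.9], "jaw": 40}, {"delta_rot": [0, 0, 3.8], "dp": [-11.84, -1.2, -4.0], "jaw": 40}, {"delta_rot": [0, 0, 3.8], "dp": [-11.84, -1.2, -4.0], "jaw": 40}, {"delta_rot": [0, 0, 3.8], "dp": [-11.84, -1.2, -4.0], "jaw": 40}, {"delta_rot": [0, 0, 3.8], "dp": [-11.84, -1.2, -4.0], "jaw": 40}, {"delta_rot": [0, 0, 3.8], "dp": [-11.84, -1.2, -4.0], "jaw": 40}, {"delta_rot": [0, 0, 3.8], "dp": [-11.84, -1.2, -4.0], "jaw": 40}, {"delta_rot": [0, 0, 3.8], "dp": [-11.84, -1.2, -4.0], "jaw": 40}]'

```text
clock: 5.43
position: [0.5142, -0.0271, 0.2375]
ee_rot: [2.403, 2.022, 0.002]
ft_force: [0.2, 0.2, -1.9]
gripper_width: 0.0491
grasp_force: 43.5
```

Run:
```python
from h import *
from plant import r
s=r.observe();print(s["position"],s["gripper_width"],s["grasp_force"],s["ft_force"])
go(s,.5222,-.0812,.236,np.pi/2+CY)
```

```text
[ 0.51423851 -0.02711659  0.23752147] 0.04914162387926407 43.50960373878479 [ 0.21718105  0.22216066 -1.87097802]
dp [-1.73, 0.57, 0.05] rot [0.02, -0.0, -0.01] dist 55
```

Call:
step_arm --motion '[{"delta_rot": [0, 0, 0], "dp": [-1.73, 0.57, 0.1], "jaw": 40}, {"delta_rot": [0, 0, 0], "dp": [-1.73, 0.57, 0.1], "jaw": 40}, {"delta_rot": [0, 0, 0], "dp": [-1.73, 0.57, 0.1], "jaw": 40}, {"delta_rot": [0, 0, 0], "dp": [-1.73, 0.57, 0.1], "jaw": 40}]'

```text
clock: 5.77
position: [0.5222, -0.0797, 0.2339]
ee_rot: [-2.405, -2.02, -0.001]
ft_force: [-0.3, 0.3, -1.3]
gripper_width: 0.0496
grasp_force: 43.5
```

Run:
```python
from h import *
from plant import r
import pickle
s=r.observe();d=r.camera("wrist");pickle.dump((s,d),open("w3.pkl","wb"));t=r.camera("top");pickle.dump(t,open("t3.pkl","wb"))
o=np.zeros((600,800,3),np.uint8);o[:420,:560]=d["img"];cv2.imwrite("pics/w3.png",o[:420,:560])
print(s["position"],s["clock"]);go(s,.5222,-.0812,.236,np.pi/2+CY)
```

```text
[ 0.52215575 -0.07974306  0.23387152] 5.7667
dp [-0.05, 0.01, -0.07] rot [-0.0, -0.01, -0.03] dist 3
```

View pics/w3.png

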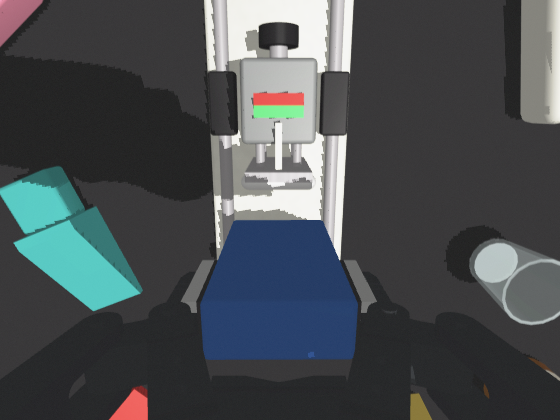

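Run:
```python
from h import *
import pickle
s,d=pickle.load(open("w3.pkl","rb"));K=cam(d);E=ext(d,s)
C=np.array([.5362,-.0004]);c,n=np.cos(CY),np.sin(CY);Rc=np.array([[c,-n],[n,c]])
f=lambda u,v,z:(Rc.T@(onz(K,E,(u,v),z)[0][:2]-C)*1000).round(1)
print("sp bottom",f(236,221,.115),f(320,221,.115),"sp top",f(208,352,.204),f(352,352,.204))
print("roller",f(244,188,.087),f(314,188,.087),"band",f(254,118,.08),f(303,118,.08),f(254,106,.08),f(254,94,.08),"tip",f(279,123,.085))
print("tcp",(Rc.T@(s["position"][:2]-C)*1000).round(1))
```

```text
sp bottom [-23.6 -68.2] [ 22.7 -68.3] sp top [-23.1 -85.6] [ 23.7 -85.8]
roller [-21.4 -55.4] [ 21.8 -55.6] band [-14.8 -13.8] [ 14.8 -13.9] [-14.7  -6.8] [-14.5  -0. ] tip [  0.3 -16.6]
tcp [ -0.3 -80.6]
```

Call:
step_arm --motion '[{"delta_rot": [0, 0, 0], "dp": [0, 0, 1.0], "jaw": 40}, {"delta_rot": [0, 0, 0], "dp": [0, 0, 2.0], "jaw": 40}, {"delta_rot": [0, 0, 0], "dp": [0, 0, 2.8], "jaw": 40}, {"delta_rot": [0, 0, 0], "dp": [0, 0, 3.2], "jaw": 40}, {"delta_rot": [0, 0, 0], "dp": [0, 0, 3.35], "jaw": 40}, {"delta_rot": [0, 0, 0], "dp": [0, 0, 3.4], "jaw": 40}, {"delta_rot": [0, 0, 0], "dp": [0, 0, 3.4], "jaw": 40}]'

```text
clock: 6.45
position: [0.5224, -0.0781, 0.132]
ee_rot: [2.402, 2.025, 0.001]
ft_force: [-1.0, 0.1, -1.2]
gripper_width: 0.0498
grasp_force: 43.7
```

Call:
step_arm --motion '[{"delta_rot": [0, 0, 0], "dp": [-0.1, 0, 0], "jaw": 40}, {"delta_rot": [0, 0, 0], "dp": [-0.2, 0, 0], "jaw": 40}, {"delta_rot": [0, 0, 0], "dp": [-0.25, 0, 0], "jaw": 40}, {"delta_rot": [0, 0, 0], "dp": [-0.25, 0, 0], "jaw": 40}]'

```text
clock: 6.78
position: [0.5213, -0.0872, 0.1322]
ee_rot: [2.404, 2.021, 0.001]
ft_force: [-1.0, 0.1, -0.7]
gripper_width: 0.0495
grasp_force: 43.7
```

Call:
step_arm --motion '[{"delta_rot": [0, 0, 0], "dp": [-0.07, 0, 0], "jaw": 40}, {"delta_rot": [0, 0, 0], "dp": [-0.12, 0, 0], "jaw": 40}, {"delta_rot": [0, 0, 0], "dp": [-0.12, 0, 0], "jaw": 40}]'

```text
clock: 7.03
position: [0.5208, -0.0891, 0.132]
ee_rot: [-2.402, -2.021, -0.007]
ft_force: [1.3, 6.5, 0.5]
gripper_width: 0.0495
grasp_force: 46.9
```

Call:
step_arm --motion '[{"delta_rot": [0, 0, 0], "dp": [0.02, 0, 0.03], "jaw": 40}, {"delta_rot": [0, 0, 0], "dp": [0.04, 0, 0.06], "jaw": 40}, {"delta_rot": [0, 0, 0], "dp": [0.04, 0, 0.06], "jaw": 40}]'

```text
clock: 7.28
position: [0.5208, -0.0887, 0.1311]
ee_rot: [-2.403, -2.022, -0.002]
ft_force: [-2.8, 3.0, 6.5]
gripper_width: 0.0495
grasp_force: 45.2
```

Call:
step_arm --motion '[{"delta_rot": [0, 0, 0], "dp": [0, 0, 0], "jaw": 80}, {"delta_rot": [0, 0, 0], "dp": [0, 0, 0], "jaw": 80}, {"delta_rot": [0, 0, 0], "dp": [0, 0, 0], "jaw": 80}, {"delta_rot": [0, 0, 0], "dp": [0, 0, 0], "jaw": 80}, {"delta_rot": [0, 0, 0], "dp": [0, 0, -0.7], "jaw": 80}, {"delta_rot": [0, 0, 0], "dp": [0, 0, -1.7], "jaw": 80}, {"delta_rot": [0, 0, 0], "dp": [0, 0, -3], "jaw": 80}, {"delta_rot": [0, 0, 0], "dp": [0, 0, -4], "jaw": 80}, {"delta_rot": [0, 0, 0], "dp": [-2.5, 0, -4.5], "jaw": 100}, {"delta_rot": [0, 0, 0], "dp": [-2.5, 0, -4.5], "jaw": 100}]'

```text
clock: 8.12
position: [0.5091, -0.1637, 0.2678]
ee_rot: [2.396, 2.023, 0.003]
ft_force: [0.7, -1.4, -0.0]
gripper_width: 0.0856
grasp_force: 0.0
```

Run:
```python
from h import *
from plant import r
import pickle
r.camera("wrist");s=r.observe();d=r.camera("wrist");pickle.dump((s,d),open("w4.pkl","wb"))
cv2.imwrite("pics/w4.png",d["img"]);print(s["position"],s["clock"],s["ft_force"])
go(s,.4703,-.3293,.27,np.pi/2+.05)
```

```text
[ 0.50871415 -0.16959606  0.26829628] 8.1667 [ 0.52334133 -4.56941248  0.42940916]
dp [-5.47, -0.33, -0.02] rot [0.05, 0.08, -2.15] dist 164
```

View pics/w4.png

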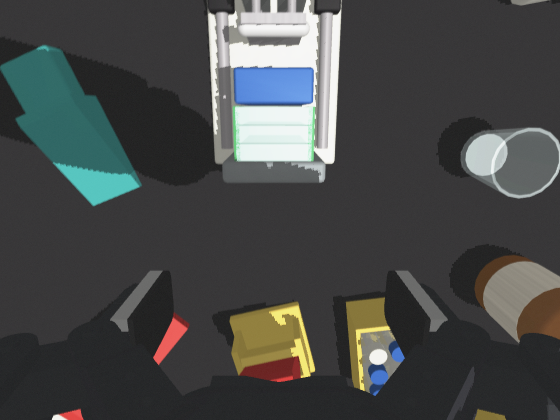

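The blue spacer stands square against the cassettes (cols 234–314, rows 67–104), and the gap to the roller (row ~37) is clear. Now the wedge.

Call:
step_arm --motion '[{"delta_rot": [0, 0, -2.15], "dp": [-5.4, -0.33, -0.3], "jaw": 100}, {"delta_rot": [0, 0, -2.15], "dp": [-5.4, -0.33, -0.3], "jaw": 100}, {"delta_rot": [0, 0, -2.15], "dp": [-5.4, -0.33, -0.3], "jaw": 100}, {"delta_rot": [0, 0, -2.15], "dp": [-5.4, -0.33, -0.3], "jaw": 100}, {"delta_rot": [0, 0, -2.15], "dp": [-5.4, -0.33, -0.3], "jaw": 100}, {"delta_rot": [0, 0, -2.15], "dp": [-5.4, -0.33, -0.3], "jaw": 100}, {"delta_rot": [0, 0, -2.15], "dp": [-5.4, -0.33, -0.3], "jaw": 100}]'

```text
clock: 8.8
position: [0.4698, -0.3205, 0.2731]
ee_rot: [-2.161, -2.277, -0.001]
ft_force: [-0.9, 0.4, -0.6]
gripper_width: 0.0857
grasp_force: 0.0
```

Run:
```python
from h import *
from plant import r
import pickle
s=r.observe();d=r.camera("wrist");pickle.dump((s,d),open("w5.pkl","wb"))
cv2.imwrite("pics/w5.png",d["img"]);print(s["position"],s["ee_rot"],s["clock"])
```

```text
[ 0.46983231 -0.32048731  0.27305917] [-2.16118773e+00 -2.27743147e+00 -6.29433176e-04] 8.8
```

View pics/w5.png

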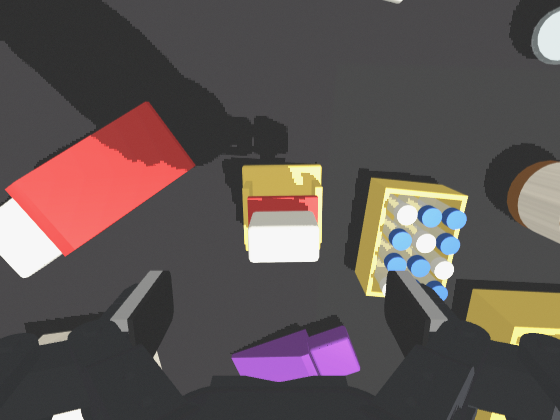

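Run:
```python
from h import *
import pickle
s,d=pickle.load(open("w5.pkl","rb"));K=cam(d);E=ext(d,s)
p,e=fitpose(K,E,[[.022,-.012,.14],[-.022,-.012,.14],[.022,.012,.098],[-.022,.012,.098]],[(319,262),(248,263),(316,211),(252,211)],[.47,-.33,.05]);print(p,e)
go(s,p[0],p[1],.174,np.pi/2+p[2])
```

```text
[ 0.4738714  -0.32804873  0.05057067] 1.5556549007352045
dp [-0.26, 0.12, 3.3] rot [-0.01, -0.02, 0.02] dist 99
```

Call:
step_arm --motion '[{"delta_rot": [0, 0, 0], "dp": [-0.26, 0.1, 1.0], "jaw": 100}, {"delta_rot": [0, 0, 0], "dp": [-0.26, 0.1, 2.0], "jaw": 100}, {"delta_rot": [0, 0, 0], "dp": [-0.26, 0.1, 2.8], "jaw": 100}, {"delta_rot": [0, 0, 0], "dp": [-0.26, 0.1, 3.3], "jaw": 100}, {"delta_rot": [0, 0, 0], "dp": [-0.26, 0.1, 3.3], "jaw": 35}, {"delta_rot": [0, 0, 0], "dp": [-0.26, 0.1, 3.3], "jaw": 35}, {"delta_rot": [0, 0, 0], "dp": [-0.26, 0.1, 3.3], "jaw": 35}, {"delta_rot": [0, 0, 0], "dp": [-0.26, 0.1, 3.3], "jaw": 35}, {"delta_rot": [0, 0, 0], "dp": [-0.26, 0.1, 3.3], "jaw": 35}, {"delta_rot": [0, 0, 0], "dp": [-0.26, 0.1, 3.3], "jaw": 35}]' --force 60

```text
clock: 9.68
position: [0.4745, -0.3288, 0.1766]
ee_rot: [2.16, 2.278, 0.002]
ft_force: [-1.3, 1.8, 4.7]
gripper_width: 0.0436
grasp_force: 61.5
```

Call:
step_arm --motion '[{"delta_rot": [0, 0, 0], "dp": [0, 0, 0], "jaw": 35}, {"delta_rot": [0, 0, 0], "dp": [0, 0, 0], "jaw": 35}]' --force 90

```text
clock: 9.85
position: [0.4745, -0.3289, 0.1767]
ee_rot: [2.16, 2.278, 0.002]
ft_force: [-0.0, 2.0, 6.2]
gripper_width: 0.0428
grasp_force: 90.1
```

Call:
step_arm --motion '[{"delta_rot": [0, 0, 0], "dp": [0, 0, -0.5], "jaw": 35}, {"delta_rot": [0, 0, 0], "dp": [0, 0, -1.2], "jaw": 35}, {"delta_rot": [0, 0, 0], "dp": [0, 0, -2.1], "jaw": 35}, {"delta_rot": [0, 0, 0], "dp": [0, 0, -3.1], "jaw": 35}, {"delta_rot": [0, 0, 0], "dp": [0, 0, -3.9], "jaw": 35}, {"delta_rot": [0, 0, 0], "dp": [0, 0, -3.9], "jaw": 35}]'

```text
clock: 10.35
position: [0.4759, -0.3308, 0.2981]
ee_rot: [2.154, 2.271, 0.0]
ft_force: [0.5, -1.4, -1.9]
gripper_width: 0.0431
grasp_force: 91.5
```

Run:
```python
from h import *
from plant import r
s=r.observe();print(s["position"],s["gripper_width"],s["grasp_force"],s["ft_force"])
C=np.array([.5362,-.0004]);c,n=np.cos(CY),np.sin(CY);Rc=np.array([[c,-n],[n,c]])
p=C+Rc@[0,-.053];print(p);go(s,p[0],p[1],.295,np.pi/2+CY)
```

```text
[ 0.47592771 -0.33080603  0.29813991] 0.04307983877300534 91.49245619773865 [ 0.53582088 -1.36810851 -1.92903922]
[ 0.5271811 -0.052627 ]
dp [9.17, 2.19, 0.05] rot [0.08, 0.07, 2.14] dist 283
```

Call:
step_arm --motion '[{"delta_rot": [0, 0, 2.12], "dp": [9.17, 2.19, 0], "jaw": 35}, {"delta_rot": [0, 0, 2.12], "dp": [9.17, 2.19, 0], "jaw": 35}, {"delta_rot": [0, 0, 2.12], "dp": [9.17, 2.19, 0], "jaw": 35}, {"delta_rot": [0, 0, 2.12], "dp": [9.17, 2.19, 0], "jaw": 35}, {"delta_rot": [0, 0, 2.12], "dp": [9.17, 2.19, 0], "jaw": 35}, {"delta_rot": [0, 0, 2.12], "dp": [9.17, 2.19, 0], "jaw": 35}, {"delta_rot": [0, 0, 2.12], "dp": [9.17, 2.19, 0], "jaw": 35}, {"delta_rot": [0, 0, 2.12], "dp": [9.17, 2.19, 0], "jaw": 35}, {"delta_rot": [0, 0, 2.12], "dp": [9.17, 2.19, 0], "jaw": 35}]'

```text
clock: 11.1
position: [0.5243, -0.0487, 0.2909]
ee_rot: [-2.397, -2.03, 0.002]
ft_force: [0.9, -1.6, -1.4]
gripper_width: 0.0427
grasp_force: 91.6
```

Run:
```python
from h import *
from plant import r
import pickle
s=r.observe();d=r.camera("wrist");pickle.dump((s,d),open("w6.pkl","wb"))
print(s["position"],s["gripper_width"],s["grasp_force"],s["ft_force"],s["clock"])
go(s,.5272,-.0526,.295,np.pi/2+CY)
t=r.camera("scene")["img"][150:250,210:340]
o=np.zeros((420,800,3),np.uint8);o[:,:430]=d["img"][:,65:495];q=cv2.resize(t,(370,285),interpolation=cv2.INTER_CUBIC);o[:285,430:]=q
cv2.imwrite("pics/w6.png",o)
```

```text
[ 0.52434574 -0.04870816  0.29091561] 0.04271556769924244 91.55558466911316 [ 0.92816709 -1.649217   -1.43911471] 11.1
dp [-0.11, 0.12, -0.14] rot [-0.01, 0.0, 0.05] dist 6
```

View pics/w6.png

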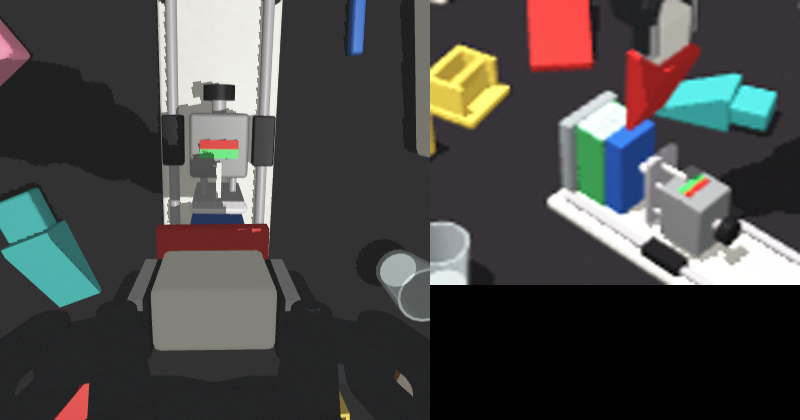

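Run:
```python
from h import *
import pickle
s,d=pickle.load(open("w6.pkl","rb"));K=cam(d);E=ext(d,s)
C=np.array([.5362,-.0004]);c,n=np.cos(CY),np.sin(CY);Rc=np.array([[c,-n],[n,c]])
f=lambda u,v,z:(Rc.T@(onz(K,E,(u,v),z)[0][:2]-C)*1000).round(1)
im=d["img"];zt=s["position"][2]-.1667
print("tip z",zt)
print([(v,im[v,280].tolist()) for v in range(205,265,3)])
for v in(223,226,229): print(v,f(222,v,zt+.080),f(334,v,zt+.08),f(222,v,zt+.088))
print("top -y grip",f(217,350,zt+.13),f(341,350,zt+.13),"roller",f(280,206,.087),f(280,209,.087))
print("tcp",(Rc.T@(s["position"][:2]-C)*1000).round(1))
```

```text
tip z 0.12421561475384388
[(205, [100, 98, 101]), (208, [108, 107, 110]), (211, [121, 123, 123]), (214, [92, 64, 50]), (217, [90, 53, 34]), (220, [90, 54, 36]), (223, [84, 52, 44]), (226, [33, 34, 98]), (229, [36, 37, 107]), (232, [35, 36, 109]), (235, [34, 35, 108]), (238, [36, 37, 109]), (241, [35, 36, 108]), (244, [34, 36, 108]), (247, [34, 36, 109]), (250, [66, 70, 112]), (253, [114, 122, 122]), (256, [113, 121, 121]), (259, [114, 121, 122]), (262, [114, 121, 121])]
223 [-29.4 -28.7] [ 21.9 -28.4] [-28.1 -26.2]
226 [-29.5 -30.2] [ 22.  -29.9] [-28.1 -27.6]
229 [-29.5 -31.6] [ 22.1 -31.3] [-28.2 -29. ]
top -y grip [-24.6 -59.3] [ 18.4 -59. ] roller [ -2.3 -51.1] [ -2.3 -53.5]
tcp [ -3.5 -49.6]
```

Call:
step_arm --motion '[{"delta_rot": [0, 0, 0.05], "dp": [-0.1, 0.12, 0], "jaw": 35}, {"delta_rot": [0, 0, 0.05], "dp": [-0.1, 0.12, 0.2], "jaw": 35}, {"delta_rot": [0, 0, 0.05], "dp": [-0.1, 0.12, 0.5], "jaw": 35}, {"delta_rot": [0, 0, 0.05], "dp": [-0.1, 0.12, 0.8], "jaw": 35}, {"delta_rot": [0, 0, 0.05], "dp": [-0.1, 0.12, 1.1], "jaw": 35}, {"delta_rot": [0, 0, 0.05], "dp": [-0.1, 0.12, 1.4], "jaw": 35}, {"delta_rot": [0, 0, 0.05], "dp": [-0.1, 0.12, 1.4], "jaw": 35}]'

```text
clock: 11.78
position: [0.5322, -0.0517, 0.2651]
ee_rot: [2.401, 2.017, 0.027]
ft_force: [-14.7, 15.4, 67.9]
gripper_width: 0.0429
grasp_force: 114.1
```

The 68 N upward force at a tip height of about 0.10 m says the tip landed on the spacer's top, so the wedge is probably tilted in the grip. I back off and measure.

Call:
step_arm --motion '[{"delta_rot": [0, 0, 0], "dp": [0, 0, -0.6], "jaw": 35}, {"delta_rot": [0, 0, 0], "dp": [0, 0, -1.4], "jaw": 35}, {"delta_rot": [0, 0, 0], "dp": [0, 0, -1.8], "jaw": 35}, {"delta_rot": [0, 0, 0], "dp": [0, 0, -1.8], "jaw": 35}]'

```text
clock: 12.12
position: [0.5292, -0.0546, 0.3063]
ee_rot: [2.403, 2.016, 0.005]
ft_force: [0.0, 0.8, -1.0]
gripper_width: 0.0433
grasp_force: 100.8
```

```bash
cat >> h.py <<'E'
C=np.array([.5362,-.0004]);_c,_n=np.cos(CY),np.sin(CY);Rc=np.array([[_c,-_n],[_n,_c]])
E
python3 - <<'E'
from h import *
from plant import r
import pickle
s=r.observe();D={c:r.camera(c) for c in("wrist","scene","top")};pickle.dump((s,D),open("w7.pkl","wb"))
print(s["position"],s["ee_rot"],s["gripper_width"],s["grasp_force"],s["ft_force"],s["clock"],(Rc.T@(s["position"][:2]-C)*1000).round(1))
for c in("scene","wrist"):
    im=D[c]["img"].astype(int);m=((im[...,2]>60)&(im[...,2]>2*im[...,1])&(im[...,2]>2*im[...,0])).astype(np.uint8)
    n,l,st,ce=cv2.connectedComponentsWithStats(m)
    for i in range(1,n):
        if st[i,4]>60:
            q=cv2.approxPolyDP(max(cv2.findContours((l==i).astype(np.uint8),0,1)[0],key=len),1.3,True)[:,0].tolist();print(c,st[i].tolist(),q)
    b=((im[...,0]>70)&(im[...,0]>1.7*im[...,2])&(im[...,0]>1.25*im[...,1])).astype(np.uint8)
    n,l,st,ce=cv2.connectedComponentsWithStats(b)
    for i in range(1,n):
        if st[i,4]>100: 
            q=cv2.approxPolyDP(max(cv2.findContours((l==i).astype(np.uint8),0,1)[0],key=len),1.3,True)[:,0].tolist();print(" blue",c,st[i].tolist(),q)
E
```

```text
[ 0.52915751 -0.05460812  0.30628049] [2.403471   2.01633501 0.0051325 ] 0.043324815177894486 100.80029056349304 [ 0.02696204  0.80777907 -1.01705845] 12.1167 [  2.3 -54.6]
scene [243, 138, 25, 37, 793] [[264, 138], [261, 140], [243, 140], [245, 174], [264, 174], [267, 172]]
scene [275, 160, 28, 29, 409] [[300, 160], [288, 168], [283, 167], [276, 162], [276, 188], [290, 179], [302, 162]]
 blue scene [174, 112, 35, 12, 223] [[174, 117], [201, 123], [208, 118], [199, 116], [195, 113], [188, 114], [182, 112]]
 blue scene [172, 178, 27, 19, 232] [[198, 192], [198, 182], [191, 178], [184, 183], [181, 179], [177, 180], [176, 183], [172, 183], [174, 188], [176, 188], [178, 184], [182, 184], [185, 188], [183, 190], [184, 193], [188, 193], [190, 196], [193, 196], [195, 192]]
 blue scene [154, 190, 14, 12, 140] [[154, 193], [155, 199], [158, 201], [163, 201], [167, 198], [167, 193], [164, 190], [158, 190]]
 blue scene [272, 190, 18, 35, 427] [[284, 190], [272, 198], [272, 221], [276, 224], [284, 219], [284, 211], [282, 208], [288, 203], [289, 194]]
 blue scene [422, 247, 26, 39, 468] [[440, 247], [436, 249], [431, 257], [422, 281], [428, 285], [431, 285], [437, 275], [447, 250]]
 blue scene [449, 256, 30, 39, 560] [[471, 256], [458, 267], [449, 290], [457, 294], [468, 282], [478, 261]]
 blue scene [293, 274, 35, 25, 249] [[293, 275], [293, 279], [324, 298], [327, 293], [296, 274]]
wrist [255, 132, 37, 8, 293] [[255, 139], [291, 139], [291, 132], [256, 132]]
wrist [220, 228, 113, 35, 2900] [[332, 232], [328, 228], [222, 229], [220, 231], [220, 257], [226, 258], [231, 253], [321, 253], [325, 255], [329, 262], [332, 249]]
wrist [118, 383, 36, 37, 748] [[153, 383], [144, 385], [140, 394], [118, 419], [151, 418]]
 blue wrist [397, 0, 17, 51, 764] [[413, 0], [399, 0], [397, 48], [399, 50], [406, 50], [411, 47]]
 blue wrist [245, 204, 58, 24, 1256] [[245, 227], [302, 227], [297, 204], [252, 204]]
```

```bash
cat > fw.py <<'E'
from h import *
def W(x,y,z): return np.r_[C+Rc@[x,y],z]
def show(s,D):
    Ks,Es=cam(D["scene"]),ext(D["scene"]);Kw,Ew=cam(D["wrist"]),ext(D["wrist"],s)
    for z in(.102,.012):
        print("sp",z,[(a,b,proj(Ks,Es,W(a*.025,-.089+b*.011,z))[0].round(1).tolist()) for a in(-1,1) for b in(-1,1)])
    for b in (0,12): print("cass/roller",proj(Ks,Es,W(.018,-.055,.087))[0].round(1))
def fit(s,D,sc,wr,off=(0,0)):
    Ks,Es=cam(D["scene"]),ext(D["scene"]);Kw,Ew=cam(D["wrist"]),ext(D["wrist"],s)
    t=Rc.T@(s["position"][:2]-C)
    x0=np.r_[t[0],t[1]-.021,s["position"][2]-.1667,0,0,0]
    def T(p,L): L=R.from_rotvec(p[3:]).apply(np.array(L,float))+p[:3];return np.c_[L[:,:2]@Rc.T+C,L[:,2]]
    def res(p):
        a=(proj(Ks,Es,T(p,[q[0] for q in sc]))-np.array([q[1] for q in sc])+off)*3
        b=proj(Kw,Ew,T(p,[q[0] for q in wr]))-np.array([q[1] for q in wr])
        return np.r_[a.ravel(),b.ravel(),(p[[4]])/.02,(p[[5]])/.02,(p[0]-x0[0])/.002]
    o=least_squares(res,x0,x_scale=[.01,.01,.01,.05,.05,.05])
    print("pred0 scene",proj(Ks,Es,T(x0,[q[0] for q in sc])).round(1).tolist())
    print("wedge origin clamp mm",(o.x[:3]*1000).round(1),"rot",o.x[3:].round(3),"res",o.fun.round(1))
    return o.x
E
python3 - <<'E'
from fw import *
import pickle
s,D=pickle.load(open("w7.pkl","rb"));show(s,D)
sc=[((.025,0,0),(276,188)),((-.025,.006,0),(290,179)),((-.025,.042,.08),(302,162))]
wr=[((-.025,.042,.08),(221,230)),((.025,.042,.08),(331,230)),((-.022,.033,.088),(230,253.5)),((.022,.033,.088),(322,253.5))]
fit(s,D,sc,wr)
E
```

```text
sp 0.102 [(-1, -1, [283.2, 189.2]), (-1, 1, [289.2, 192.6]), (1, -1, [270.9, 197.9]), (1, 1, [276.9, 201.5])]
sp 0.012 [(-1, -1, [282.9, 213.3]), (-1, 1, [288.6, 216.8]), (1, -1, [271.2, 222.1]), (1, 1, [277.0, 225.7])]
cass/roller [285.1 208.2]
cass/roller [285.1 208.2]
pred0 scene [[277.0, 191.3], [291.3, 183.5], [303.0, 164.3]]
wedge origin clamp mm [ -2.1 -84.4 145. ] rot [-0.078  0.045 -0.009] res [-1.2 -0.7  0.1  1.9  1.2  2.6 -0.4  0.4 -0.6 -0.6 -3.8  1.4  4.5  0.1
  2.3 -0.4 -2.2]
```

Call:
step_arm --motion '[{"delta_rot": [0, 0.4, 0], "dp": [0, -0.08, 0], "jaw": 35}, {"delta_rot": [0, 0.75, 0], "dp": [0, -0.08, 0], "jaw": 35}, {"delta_rot": [0, 0.75, 0], "dp": [0, -0.08, 0], "jaw": 35}, {"delta_rot": [0, 0.75, 0], "dp": [0, -0.08, 0], "jaw": 35}]' --force 110

```text
clock: 12.6
position: [0.5244, -0.0538, 0.3017]
ee_rot: [-2.366, -1.984, -0.089]
ft_force: [0.2, 0.5, -1.2]
gripper_width: 0.0426
grasp_force: 112.1
```

```bash
cat >> fw.py <<'E'
def red(D,c):
    im=D[c]["img"].astype(int);m=((im[...,2]>60)&(im[...,2]>2*im[...,1])&(im[...,2]>2*im[...,0])).astype(np.uint8)
    n,l,st,ce=cv2.connectedComponentsWithStats(m)
    for i in range(1,n):
        if st[i,4]>60: print(c,st[i].tolist(),cv2.approxPolyDP(max(cv2.findContours((l==i).astype(np.uint8),0,1)[0],key=len),1.3,True)[:,0].tolist())
E
python3 - <<'E'
from fw import *
from plant import r
import pickle
s=r.observe();D={c:r.camera(c) for c in("wrist","scene")};pickle.dump((s,D),open("w8.pkl","wb"))
print(s["position"],s["ee_rot"],s["gripper_width"],s["grasp_force"],s["ft_force"],s["clock"],(Rc.T@(s["position"][:2]-C)*1000).round(1))
Rw=R.from_rotvec(s["ee_rot"]).as_matrix();print("tool z in clamp",Rc.T@Rw[:2,2])
red(D,"scene");red(D,"wrist")
E
```

```text
[ 0.52439586 -0.05377595  0.30172592] [-2.36580007 -1.98365203 -0.08852922] 0.0426095211669558 112.10331240319647 [ 0.18188696  0.48603988 -1.16828937] 12.6 [ -2.5 -54.6]
tool z in clamp [-0.00341412  0.07788384]
scene [243, 138, 25, 37, 791] [[264, 138], [261, 140], [243, 140], [245, 174], [263, 174], [267, 172]]
scene [279, 161, 27, 31, 439] [[305, 162], [301, 161], [291, 169], [279, 164], [279, 186], [281, 191], [293, 182]]
wrist [264, 154, 37, 8, 293] [[264, 154], [265, 161], [300, 161], [300, 154]]
wrist [220, 229, 113, 33, 2889] [[220, 231], [221, 258], [226, 258], [231, 253], [321, 253], [325, 255], [328, 261], [331, 258], [332, 232], [329, 229], [222, 229]]
wrist [129, 395, 25, 25, 309] [[153, 395], [129, 419], [150, 419], [152, 415]]
```

Run:
```python
from fw import *
import pickle
s,D=pickle.load(open("w8.pkl","rb"))
for a in (279.5,280.5):
  sc=[((.025,0,0),(a,190)),((-.025,.006,0),(293,182)),((-.025,.042,.08),(305,162))]
  wr=[((-.025,.042,.08),(221,230)),((.025,.042,.08),(331,230)),((-.022,.033,.088),(230,253.5)),((.022,.033,.088),(322,253.5))]
  fit(s,D,sc,wr,(-.4,0))
Rw=R.from_rotvec(s["ee_rot"]).as_matrix();print("vertical in tool",Rw.T@[0,0,-1])
print("clamp +y in tool",Rw.T@np.r_[Rc@[0,1],0],"clamp x",Rw.T@np.r_[Rc@[1,0],0])
```

```text
pred0 scene [[278.3, 191.8], [292.5, 184.0], [304.1, 164.9]]
wedge origin clamp mm [ -5.  -73.4 141.3] rot [-0.025  0.017  0.005] res [-1.   0.2  0.9  0.1  1.2  4.7 -0.8  0.7  0.2 -0.6 -4.8  1.5  4.9  0.2
  0.8  0.2 -1.2]
pred0 scene [[278.3, 191.8], [292.5, 184.0], [304.1, 164.9]]
wedge origin clamp mm [ -5.6 -72.5 141. ] rot [-0.015  0.025  0.005] res [-2.8  0.6  2.2  0.1  1.4  4.3 -0.9  0.7  0.1 -0.8 -4.7  1.7  4.9  0.1
  1.2  0.2 -1.5]
vertical in tool [-0.07786854  0.00374683  0.99695659]
clamp +y in tool [ 0.9969539  -0.00412615  0.07788384] clamp x [ 0.00440541  0.99998447 -0.00341412]
```

Call:
step_arm --motion '[{"delta_rot": [0, 0.2, 0], "dp": [0, 0.14, 0], "jaw": 35}, {"delta_rot": [0, 0.2, 0], "dp": [-0.04, 0.14, 0.5], "jaw": 35}, {"delta_rot": [0, 0.2, 0], "dp": [-0.08, 0.14, 1.0], "jaw": 35}, {"delta_rot": [0, 0.2, 0], "dp": [-0.09, 0.14, 1.2], "jaw": 35}, {"delta_rot": [0, 0.2, 0], "dp": [-0.1, 0.14, 1.3], "jaw": 35}, {"delta_rot": [0, 0.2, 0], "dp": [-0.11, 0.14, 1.4], "jaw": 35}, {"delta_rot": [0, 0.2, 0], "dp": [-0.12, 0.14, 1.5], "jaw": 35}]'

```text
clock: 13.28
position: [0.53, -0.0544, 0.2591]
ee_rot: [-2.356, -1.978, -0.119]
ft_force: [-0.2, 0.0, -2.1]
gripper_width: 0.0427
grasp_force: 112.2
```

Call:
step_arm --motion '[{"delta_rot": [0, 0, 0], "dp": [-0.01, 0, 0.15], "jaw": 35}, {"delta_rot": [0, 0, 0], "dp": [-0.03, 0, 0.3], "jaw": 35}, {"delta_rot": [0, 0, 0], "dp": [-0.04, 0, 0.4], "jaw": 35}, {"delta_rot": [0, 0, 0], "dp": [-0.05, 0, 0.5], "jaw": 35}, {"delta_rot": [0, 0, 0], "dp": [-0.05, 0, 0.5], "jaw": 35}]'

```text
clock: 13.7
position: [0.529, -0.0542, 0.2429]
ee_rot: [-2.355, -1.977, -0.116]
ft_force: [0.0, -0.7, -1.6]
gripper_width: 0.0427
grasp_force: 112.2
```

Run:
```python
from fw import *
from plant import r
import pickle
s=r.observe();D={c:r.camera(c) for c in("wrist","scene")};pickle.dump((s,D),open("w9.pkl","wb"))
print(s["position"],s["ee_rot"],s["ft_force"],s["wrist_torque"],s["clock"],(Rc.T@(s["position"][:2]-C)*1000).round(1))
red(D,"scene");red(D,"wrist")
im=D["wrist"]["img"];print([(v,im[v,280].tolist()) for v in range(130,240,4)])
```

```text
[ 0.52903442 -0.05420017  0.24290355] [-2.35489171 -1.97656128 -0.11611623] [ 0.03966188 -0.74906932 -1.64556248] [-0.17249905  0.02189097  0.02082185] 13.7 [  2.1 -54.2]
scene [243, 138, 25, 37, 791] [[264, 138], [261, 140], [243, 140], [245, 174], [263, 174], [267, 172]]
scene [278, 181, 25, 29, 359] [[302, 182], [300, 181], [289, 189], [280, 184], [278, 185], [280, 193], [280, 209], [294, 199]]
wrist [253, 163, 45, 10, 450] [[253, 163], [253, 172], [297, 172], [297, 163]]
wrist [220, 229, 113, 33, 2881] [[220, 232], [221, 258], [226, 258], [231, 253], [321, 253], [325, 255], [328, 261], [331, 258], [332, 232], [329, 229], [222, 229]]
[(130, [95, 95, 97]), (134, [137, 139, 136]), (138, [173, 175, 173]), (142, [174, 175, 174]), (146, [173, 175, 174]), (150, [171, 174, 172]), (154, [172, 176, 174]), (158, [173, 176, 175]), (162, [81, 83, 144]), (166, [78, 82, 223]), (170, [79, 83, 224]), (174, [139, 234, 117]), (178, [138, 234, 117]), (182, [138, 234, 117]), (186, [172, 174, 173]), (190, [171, 174, 172]), (194, [83, 83, 82]), (198, [81, 82, 81]), (202, [81, 81, 81]), (206, [92, 96, 95]), (210, [126, 133, 134]), (214, [88, 88, 90]), (218, [90, 90, 91]), (222, [89, 89, 89]), (226, [88, 86, 88]), (230, [32, 32, 98]), (234, [38, 40, 112]), (238, [37, 38, 111])]
```

Call:
step_arm --motion '[{"delta_rot": [0, 0, 0], "dp": [-0.01, 0, 0.15], "jaw": 35}, {"delta_rot": [0, 0, 0], "dp": [-0.03, 0, 0.3], "jaw": 35}, {"delta_rot": [0, 0, 0], "dp": [-0.04, 0, 0.4], "jaw": 35}, {"delta_rot": [0, 0, 0], "dp": [-0.04, 0, 0.4], "jaw": 35}]'

```text
clock: 14.13
position: [0.5297, -0.055, 0.2312]
ee_rot: [-2.357, -1.978, -0.116]
ft_force: [-0.0, -3.0, -2.1]
gripper_width: 0.0427
grasp_force: 112.5
```

Call:
step_arm --motion '[{"delta_rot": [0, 0, 0], "dp": [-0.05, 0, 0], "jaw": 35}, {"delta_rot": [0, 0, 0], "dp": [-0.1, 0, 0], "jaw": 35}, {"delta_rot": [0, 0, 0], "dp": [-0.13, 0, 0], "jaw": 35}, {"delta_rot": [0, 0, 0], "dp": [-0.13, 0, 0], "jaw": 35}]'

```text
clock: 14.47
position: [0.5286, -0.058, 0.2311]
ee_rot: [-2.355, -1.976, -0.118]
ft_force: [0.9, -1.0, -0.7]
gripper_width: 0.0428
grasp_force: 112.2
```

Call:
step_arm --motion '[{"delta_rot": [0, 0, 0], "dp": [-0.05, 0, 0], "jaw": 35}, {"delta_rot": [0, 0, 0], "dp": [-0.1, 0, 0], "jaw": 35}, {"delta_rot": [0, 0, 0], "dp": [-0.1, 0, 0], "jaw": 35}]'

```text
clock: 14.72
position: [0.5279, -0.0609, 0.2306]
ee_rot: [-2.355, -1.977, -0.117]
ft_force: [-0.0, 0.2, -1.2]
gripper_width: 0.0429
grasp_force: 112.2
```

Call:
step_arm --motion '[{"delta_rot": [0, 0, 0], "dp": [-0.05, 0, 0], "jaw": 35}, {"delta_rot": [0, 0, 0], "dp": [-0.1, 0, 0], "jaw": 35}, {"delta_rot": [0, 0, 0], "dp": [-0.1, 0, 0], "jaw": 35}]'

```text
clock: 14.97
position: [0.5276, -0.0633, 0.2305]
ee_rot: [-2.353, -1.976, -0.12]
ft_force: [0.0, 2.4, -0.3]
gripper_width: 0.0429
grasp_force: 112.0
```

Call:
step_arm --motion '[{"delta_rot": [0, 0, 0], "dp": [-0.01, 0, 0.1], "jaw": 35}, {"delta_rot": [0, 0, 0], "dp": [-0.02, 0, 0.2], "jaw": 35}, {"delta_rot": [0, 0, 0], "dp": [-0.02, 0, 0.27], "jaw": 35}, {"delta_rot": [0, 0, 0], "dp": [-0.02, 0, 0.27], "jaw": 35}]'

```text
clock: 15.3
position: [0.528, -0.0633, 0.222]
ee_rot: [-2.354, -1.978, -0.119]
ft_force: [2.2, 4.7, -2.3]
gripper_width: 0.0428
grasp_force: 112.0
```

Call:
step_arm --motion '[{"delta_rot": [0, 0, 0], "dp": [-0.01, 0, 0.1], "jaw": 35}, {"delta_rot": [0, 0, 0], "dp": [-0.015, 0, 0.17], "jaw": 35}, {"delta_rot": [0, 0, 0], "dp": [-0.015, 0, 0.17], "jaw": 35}]'

```text
clock: 15.55
position: [0.5283, -0.0633, 0.2176]
ee_rot: [-2.355, -1.978, -0.12]
ft_force: [0.9, 5.1, 1.9]
gripper_width: 0.0429
grasp_force: 112.4
```

Run:
```python
from fw import *
from plant import r
import pickle
s=r.observe();D={c:r.camera(c) for c in("wrist","scene")};pickle.dump((s,D),open("w10.pkl","wb"))
print(s["position"],s["ft_force"],s["clock"],(Rc.T@(s["position"][:2]-C)*1000).round(1))
red(D,"scene");red(D,"wrist")
im=D["wrist"]["img"]
for u in(265,272,276,280,284): print(u,[(v,im[v,u].tolist()) for v in range(160,236,3)])
```

```text
[ 0.52832639 -0.06334663  0.21763002] [0.86941331 5.06840164 1.8647696 ] 15.55 [  3.  -63.4]
scene [243, 138, 25, 37, 773] [[264, 138], [261, 140], [243, 140], [245, 174], [267, 173], [263, 165], [266, 162]]
scene [277, 188, 23, 28, 318] [[299, 188], [296, 188], [287, 195], [281, 194], [277, 190], [277, 215], [284, 211], [283, 208], [295, 199]]
wrist [248, 149, 51, 11, 559] [[248, 149], [248, 159], [298, 158], [298, 149]]
wrist [220, 228, 113, 35, 2910] [[220, 231], [221, 258], [226, 258], [231, 253], [320, 252], [326, 256], [329, 262], [331, 258], [332, 232], [329, 228], [222, 228]]
265 [(160, [98, 148, 187]), (163, [137, 234, 116]), (166, [138, 235, 117]), (169, [138, 235, 118]), (172, [119, 198, 102]), (175, [170, 173, 173]), (178, [171, 173, 171]), (181, [171, 172, 171]), (184, [170, 172, 171]), (187, [170, 171, 170]), (190, [170, 171, 171]), (193, [169, 171, 170]), (196, [142, 143, 141]), (199, [127, 134, 135]), (202, [128, 136, 136]), (205, [124, 132, 132]), (208, [89, 89, 90]), (211, [89, 88, 90]), (214, [91, 89, 91]), (217, [91, 90, 92]), (220, [91, 90, 93]), (223, [92, 91, 9
[... 1830 characters left out ...]
1, 90, 92]), (226, [95, 93, 95]), (229, [33, 34, 100]), (232, [66, 68, 193]), (235, [40, 41, 114])]
284 [(160, [94, 132, 221]), (163, [144, 237, 123]), (166, [143, 237, 122]), (169, [143, 237, 122]), (172, [122, 203, 106]), (175, [178, 179, 179]), (178, [177, 180, 178]), (181, [177, 180, 178]), (184, [177, 180, 179]), (187, [176, 180, 178]), (190, [177, 180, 179]), (193, [177, 179, 179]), (196, [147, 147, 147]), (199, [129, 136, 136]), (202, [129, 135, 136]), (205, [125, 132, 133]), (208, [89, 89, 89]), (211, [90, 90, 92]), (214, [90, 90, 91]), (217, [92, 91, 92]), (220, [92, 91, 93]), (223, [91, 90, 92]), (226, [94, 93, 95]), (229, [32, 34, 100]), (232, [39, 40, 112]), (235, [39, 40, 114])]
```

Call:
step_arm --motion '[{"delta_rot": [0, 0, 0], "dp": [-0.01, 0, 0.1], "jaw": 35}, {"delta_rot": [0, 0, 0], "dp": [-0.02, 0, 0.2], "jaw": 35}, {"delta_rot": [0, 0, 0], "dp": [-0.025, 0, 0.27], "jaw": 35}, {"delta_rot": [0, 0, 0], "dp": [-0.025, 0, 0.27], "jaw": 35}]'

```text
clock: 15.98
position: [0.5291, -0.0634, 0.2104]
ee_rot: [-2.356, -1.979, -0.122]
ft_force: [2.0, 4.6, 4.1]
gripper_width: 0.0423
grasp_force: 112.8
```

```bash
cat >> fw.py <<'E'
def ptr(im):
    im=im.astype(int);B,G,Rr=im[...,0],im[...,1],im[...,2]
    sub=(slice(100,240),slice(240,315))
    gr=(G>180)&(G>1.3*B)&(G>1.3*Rr);rd=(Rr>130)&(Rr>1.8*G)&(Rr>1.8*B)
    f=lambda m:[(int(v[0])+100,int(v[-1])+100) if len(v:=np.where(m[sub][:,c])[0]) else None for c in range(8,60,6)]
    print("green rows",f(gr)); 
    w=(im.min(2)>205);print("white runs",{c+240:(int(v[0])+100,int(v[-1])+100) for c in range(0,75) if len(v:=np.where(w[sub][:,c])[0])>3})
E
python3 - <<'E'
from fw import *
from plant import r
import pickle
s=r.observe();D={c:r.camera(c) for c in("wrist",)};pickle.dump((s,D),open("w11.pkl","wb"))
print(s["position"],s["ft_force"],s["clock"],(Rc.T@(s["position"][:2]-C)*1000).round(1))
ptr(pickle.load(open("w10.pkl","rb"))[1]["wrist"]["img"]);ptr(D["wrist"]["img"]);red(D,"wrist")
E
```

```text
[ 0.52907122 -0.06341669  0.21042114] [2.01858655 4.61141295 4.05582722] 15.9833 [  3.7 -63.3]
green rows [(161, 172), (161, 172), (161, 172), (161, 172), (161, 172), (161, 172), (161, 172), (161, 172), (161, 172)]
white runs {240: (100, 113), 241: (100, 113), 242: (100, 112), 243: (105, 112), 244: (105, 112), 245: (105, 112), 246: (105, 112), 247: (104, 112), 248: (104, 111), 249: (104, 111), 250: (104, 111), 251: (104, 111), 270: (177, 201), 271: (177, 201), 272: (177, 201), 273: (102, 200), 274: (102, 200), 275: (102, 200), 276: (177, 196), 283: (105, 113), 284: (105, 113), 285: (105, 113), 286: (105, 113), 287: (105, 113), 288: (105, 113), 289: (105, 113), 290: (104, 113), 291: (104, 113), 292: (104, 199), 293: (103, 200), 294: (100, 113), 295: (100, 113), 296: (100, 113), 297: (100, 205), 298: (100, 205), 299: (100, 205), 300: (100, 206), 301: (100, 208), 302: (100, 211), 303: (100, 214), 304: (100, 216), 305: (100, 219), 306: (100, 221), 307: (100, 224), 308: (100, 227), 309: (100, 227), 310: (100, 227), 311: (100, 227), 312: (100, 227), 313: (100, 227), 314: (100, 227)}
green 
[... 548 characters left out ...]
), 289: (103, 112), 290: (103, 112), 291: (102, 112), 292: (101, 201), 293: (100, 112), 294: (100, 112), 295: (100, 112), 296: (100, 202), 297: (100, 202), 298: (100, 202), 299: (100, 203), 300: (100, 205), 301: (100, 208), 302: (100, 210), 303: (100, 213), 304: (100, 215), 305: (100, 218), 306: (100, 220), 307: (100, 223), 308: (100, 226), 309: (100, 227), 310: (100, 227), 311: (100, 227), 312: (100, 227), 313: (100, 227), 314: (100, 227)}
wrist [245, 149, 53, 12, 604] [[245, 149], [245, 160], [296, 160], [297, 149]]
wrist [220, 228, 113, 35, 2901] [[220, 231], [221, 258], [226, 258], [231, 253], [320, 252], [326, 256], [329, 262], [329, 259], [331, 258], [332, 232], [329, 228], [221, 229]]
```

Call:
step_arm --motion '[{"delta_rot": [0, 0, 0], "dp": [-0.01, 0, 0.1], "jaw": 35}, {"delta_rot": [0, 0, 0], "dp": [-0.02, 0, 0.2], "jaw": 35}, {"delta_rot": [0, 0, 0], "dp": [-0.025, 0, 0.25], "jaw": 35}, {"delta_rot": [0, 0, 0], "dp": [-0.025, 0, 0.25], "jaw": 35}]'

```text
clock: 16.37
position: [0.5298, -0.0635, 0.2038]
ee_rot: [-2.357, -1.98, -0.124]
ft_force: [1.6, 5.7, 8.2]
gripper_width: 0.0432
grasp_force: 113.2
```

```bash
python3 - <<'E' | cut -c1-420
from fw import *
from plant import r
import pickle
s=r.observe();D={c:r.camera(c) for c in("wrist","scene")};pickle.dump((s,D),open("w12.pkl","wb"))
print(s["position"],s["ft_force"],s["wrist_torque"],s["grasp_force"],s["clock"],(Rc.T@(s["position"][:2]-C)*1000).round(1))
ptr(D["wrist"]["img"]);red(D,"wrist");red(D,"scene")
E
```

```text
[ 0.52977649 -0.06351061  0.20376013] [1.58571497 5.74810598 8.20963641] [ 1.45434905 -0.38650136  0.09398855] 113.18306091969134 16.3667 [  4.4 -63.3]
green rows [(162, 174), (162, 174), (162, 173), (162, 166), (162, 166), (162, 173), (162, 173), (162, 174), (162, 173)]
white runs {240: (103, 110), 241: (102, 110), 242: (102, 110), 243: (102, 110), 244: (102, 110), 245: (102, 109), 246: (102, 109), 247: (104, 109), 266: (167, 205), 267: (167, 205), 268: (168, 207), 269: (168, 208), 270: (100, 208), 271: (100, 208), 272: (100, 207), 280: (103, 111), 281: (103, 111), 282: (103, 111), 283: (103, 111), 284: (102, 111), 285: (102, 111), 286: (102, 111), 287: (102, 111), 288: (102, 111), 
wrist [242, 149, 55, 12, 655] [[242, 149], [242, 160], [295, 160], [296, 149]]
wrist [220, 228, 113, 35, 2903] [[220, 231], [221, 258], [226, 258], [231, 253], [320, 252], [326, 256], [329, 262], [329, 259], [331, 258], [332, 232], [330, 229], [232, 228], [221, 229]]
scene [243, 138, 24, 37, 771] [[264, 138], [261, 140], [243, 140], [245, 174], [264, 173], [263, 169], [266, 167]]
scene [276, 192, 24, 28, 304] [[298, 192], [286, 200], [276, 195], [277, 219], [285, 214], [286, 212], [284, 209], [297, 199], [299, 196]]
```

Call:
step_arm --motion '[{"delta_rot": [0, 0, 0], "dp": [0, 0, 0], "jaw": 35}, {"delta_rot": [0, 0, 0], "dp": [0, 0, 0], "jaw": 35}, {"delta_rot": [0, 0, 0], "dp": [0, 0, 0], "jaw": 35}, {"delta_rot": [0, 0, 0], "dp": [0, 0, 0], "jaw": 35}, {"delta_rot": [0, 0, 0], "dp": [0, 0, 0], "jaw": 35}, {"delta_rot": [0, 0, 0], "dp": [0, 0, 0], "jaw": 35}]'

```text
clock: 16.97
position: [0.5298, -0.0635, 0.2038]
ee_rot: [-2.357, -1.98, -0.124]
ft_force: [1.4, 5.0, 7.8]
gripper_width: 0.0427
grasp_force: 113.2
```

```bash
python3 - <<'E' | cut -c1-260
from fw import *
from plant import r
s=r.observe();D={c:r.camera(c) for c in("wrist",)}
print(s["position"],s["ft_force"],s["grasp_force"],abs(s["qvel"]).max())
ptr(D["wrist"]["img"])
if s["ft_force"][2]>4 and s["ft_force"][1]>2: print("done",r.job_done())
E
```

```text
[ 0.52976428 -0.06349094  0.20376394] [1.35954956 5.03725668 7.77200515] 113.18528600852005 0.000865607296776881
green rows [(162, 174), (162, 174), (162, 173), (162, 166), (162, 166), (162, 173), (162, 173), (162, 174), (162, 173)]
white runs {240: (103, 110), 241: (102, 110), 242: (102, 110), 243: (102, 110), 244: (102, 110), 245: (102, 109), 246: (102, 109), 247: (104, 109), 266: (167, 205), 267: (167, 205), 268: (168, 207), 269: (168, 208), 270: (100, 208), 271: (100, 208), 272: (100,
the job is handed in; nothing more can be done
done None
```

I handed the job in with one spacer flush against the cassettes and the wedge gripped and pressed in; the pointer was mid-green (pad about 6.5 mm back). On the way the wedge tip once landed on the spacer's top with 68 N, and I backed off and re-aimed. No verdict has come back.

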